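Push the dust-valve slide bar right through to its end stop

TASK

Open the dust-extraction valve before carving starts: its steel slide bar sticks out on one side of the grey box; slide it right through the box, so that it sticks out on the opposite side, until it is fully home against its end stop, then let go. The box only stands on the bench: keep it standing where it is, do not shove it along, turn, lift or tip it, and leave the other things on the bench alone.

Things in the scene. Friction and masses are not known exactly. Their poses are not given: they have to be found in the camera images.
- valve: Loose heavy grey box, 2.7 to 3.6 kg, 70 mm (x) by 110 mm (y), top at 76 mm, on two feet 86 mm long in x, 8 mm high, at y = +-40 mm. Origin: centre of its underside, on the bench; z up. A roofed slot 28 mm wide, 16 to 54 mm above the bench, runs through it along x at y = 0 and carries the slide bar. Pipe stub (52 mm wide, 50 mm long) on its +y side. 15 N may shove it along the bench.
- bar_front (a point): Centre of the front (+x) end of the plain steel slide bar: 130 mm long in the valve's x, 24 mm wide, 22 to 50 mm above the bench. At first this end is hidden in the slot. The bar slides to the valve's +x with about 4 N drag and stays where left. Its hidden end stop must be felt: there this end is 70 to 90 mm out of the +x face and the rear end deep in the slot.
- bar_rear (a point): Centre of the rear (-x) end of the same slide bar, 130 mm behind bar_front, 36 mm above the bench. At the start it sticks out 60 to 75 mm from the box's -x face (that face is at x = -35 mm).
- mould: Bystander: small white plaster dome mould, 72 mm diameter, 70 mm high. Origin: centre of its underside.
- tool_cup: Bystander: cream plastic cup, 72 mm diameter, 75 mm high, with three carving tools standing in it up to 150 mm high. Origin: centre of its underside.
- rib: Bystander: flat dark steel scraper, 45 x 130 x 4 mm, long along its y. Origin: centre of its underside.
- dish: Bystander: white ceramic dish, 130 mm diameter, 18 mm high. Origin: centre of its underside.
- hood (a point): Centre of the flared suction mouth on the box's -y side: 72 mm diameter, 50 mm long, 105 mm from the box's middle, 40 mm above the bench.

How it is judged:
By the outcome, as a careful person would: the job done as asked, in the order asked, and still so for the second after the job is handed in, with the robot touching nothing.
It also fails if it takes over 43 s, if anything falls off the work surface, if the arm or the gripper's body presses on something with over 40 N, if the wrist force passes 120 N, or if a joint passes its speed limit or range.

ROBOT

A 6-joint arm with a two-finger parallel gripper is mounted at the origin on the work surface. World frame = base frame: x ahead of the robot, y to its left, z up, the work surface at z = 0. Lengths are in m, angles in rad, forces in N, time in s.
With the tool pointing down it reaches from about 0.375 to 0.75 m from the base axis. Payload 9 kg.
Tool frame: the origin (TCP) lies midway between the tips of the shut fingers; the grasp point (between the pads) lies 19 mm behind it; z points along the fingers, y is the line along which they close (so a half turn about z gives the same grasp; the last joint's range is limited). The gripper opens to 85 mm and grips with 20 to 120 N. Pads are 22 mm wide; open, the fingers measure 114 mm over their backs; the gripper's body (76 mm by 85 mm) begins 54 mm behind the grasp point. The pads swing forward as they close: fully open they stand 13 mm farther back than shut.
Start: joints at [0.961, 0.104, 0.097, 1.564, 0, 1.353], TCP at [0.229, 0.555, 0.231] pointing down, gripper open.
Joint ranges: [-2.99, 2.99], [-0.84, 1.86], [-1.1, 1.16], [-1.84, 2.11], [-1.51, 1.56], [-3.14, 3.14]. Speed limits (rad/s): [2.22, 2.22, 2.57, 3.14, 3.14, 3.14].

INTERFACE

Orientations are given as a rotation vector (axis times angle).
In Python, from rig import env gives the robot as it stands.
- The arm moves only by the tool carry_out, never from a script. Its arguments are lists of equal length, an entry for each row: "xyz": the shift along the tool's x, y, z in mm, a list of three; "rotation": the turn, a rotation vector about the tool's x, y, z in degrees, a list of three; "claw": the finger opening in mm, from 0 to 85.4. A call has 1 to 12 rows; each row is the pose to reach, as a shift and turn from the pose commanded when the call began, along the tool's axes at that moment; what a row does not reach only later rows make up. A row lasts 1/10 s, in which the tool goes at most 50 mm and 8.59 degrees, less where a joint would pass 70% of its speed; a pose out of reach is approached as far as the arm can. A call with a gripper value outside its range is refused whole. The fingers move at their own pace and stop on an object; "newtons" is the grip in N (left out, the last holds). Time passes only in rows, so rows that repeat a pose let the fingers close. It gives the time, the measured TCP pose, the force, the opening and the grip force at its end, in the units of the state.
- env.sense(): the state, without advancing time (a new reading comes with each control period).
- env.capture(name): name is "scene" or "top" or "wrist"; returns a dict with "img" (480x640x3 uint8, red, green, blue), "range_z" (480x640 float32, m along the optical axis (not along the pixel's ray), 0 where there is no reading), "camera_matrix" (3x3 intrinsics, pixels), "distortion" ([k1, k2, p1, p2, k3] as OpenCV has them; the pictures are not rectified), "eye" and "rotation" of the camera in the world. Camera axes: x right, y up, looking along -z (the intrinsics and any distortion apply to the point x, -y, -z); pixel columns grow to the right and rows downward; lengths in m; the calibration is good to about 2 mm. A picture is of the moment at which its call begins.
- env.close_job(): hands the job in; it is judged then, once.
The state is a dict: "time": time; "qpos": joint angles; "qvel": joint speeds; "effort": joint torques, N m; "tool_pos": TCP position; "tcp_rot": TCP orientation; "force": force on the tool from outside, world axes, zero at the start; "moment": the same for the moment, N m; "opening": opening from 0.0 (shut) to 1.0 (fully open); "gripper_force": force on a finger pad.
Only numpy, scipy, OpenCV 4.12 (cv2) and the standard library are available. Lean on these libraries where they do the work, as an engineer would, in place of code of your own. Each camera call takes 0.05 s, during which the arm holds its last target. There are 200 camera calls.

## Working session

There is one attempt and no reset: what is moved stays moved. The work goes in short steps, Python scripts to look and compute and a tool call to move; the robot and the scene stay as the last step left them, time stands still between calls to the robot, and variables do not carry over. Pictures are saved under pics/ and viewed, at most 10 in all, crops included, and the job is handed in when it is done.

Besides the shell and the picture viewer there is one more tool, called after "Call:" as name(argument=value, ...) on one line, values as JSON. carry_out: Moves the arm, as the interface text tells. Its arguments: {"type":"object","properties":{"xyz":{"type":"array","items":{"type":"array","items":{"type":"number"}}},"rotation":{"type":"array","items":{"type":"array","items":{"type":"number"}}},"claw":{"type":"array","items":{"type":"number"}},"newtons":{"type":"number"}},"required":["xyz","rotation","claw"]}

```bash
mkdir -p pics; ls
cat > h.py <<'E'
import numpy as np, cv2
from rig import env
def cap(n,save=None):
    c=env.capture(n)
    if save: cv2.imwrite('pics/'+save,cv2.cvtColor(c['img'],cv2.COLOR_RGB2BGR))
    return c
def R(c):
    r=np.array(c['rotation'],float)
    return r if r.shape==(3,3) else cv2.Rodrigues(r)[0]
def rays(c,px):
    u=cv2.undistortPoints(np.array(px,float).reshape(-1,1,2),np.array(c['camera_matrix']),np.array(c['distortion'])).reshape(-1,2)
    return np.c_[u[:,0],-u[:,1],-np.ones(len(u))]@R(c).T
def plane(c,px,z):
    d=rays(c,px); e=np.array(c['eye']); return e+d*((z-e[2])/d[:,2])[:,None]
def depth(c,px):
    d=rays(c,px); z=np.array([c['range_z'][int(v),int(u)] for u,v in px]); return np.array(c['eye'])+d*z[:,None]
def cloud(c):
    v,u=np.mgrid[:480,:640]; px=np.c_[u.ravel(),v.ravel()]
    return (np.array(c['eye'])+rays(c,px)*c['range_z'].ravel()[:,None]).reshape(480,640,3)
E
python3 - <<'E'
from h import *
a=cap('top','top.png');b=cap('scene','scene.png')
for c in(a,b):print(c['eye'],R(c).round(2).tolist(),np.array(c['camera_matrix']).round(0).tolist())
print(env.sense())
E
```

```text
pics
[ 3.68037721e-01 -3.45488443e-04  1.03593337e+00] [[-0.05, 0.98, -0.2], [-1.0, -0.05, 0.01], [0.0, 0.2, 0.98]] [[539.0, 0.0, 330.0], [0.0, 539.0, 238.0], [0.0, 0.0, 1.0]]
[0.99455164 0.82907146 0.67085151] [[-0.88, -0.27, 0.39], [0.48, -0.47, 0.75], [-0.02, 0.84, 0.54]] [[606.0, 0.0, 326.0], [0.0, 606.0, 235.0], [0.0, 0.0, 1.0]]
{'time': 0.1, 'qpos': array([9.61318197e-01, 1.04639774e-01, 9.65749694e-02, 1.56387656e+00,
       2.51697595e-05, 1.35308654e+00]), 'qvel': array([-0.00039507, -0.00270154,  0.00114912,  0.00070581,  0.00103901,
        0.0002019 ]), 'effort': array([ 5.02233641e-03, -5.58205283e+01,  5.04721391e+01,  1.30123808e-02,
       -2.95793052e-04,  2.95876271e-05]), 'tool_pos': array([0.22892178, 0.55431405, 0.23061533]), 'tcp_rot': array([-6.11366224e-01, -3.08103830e+00,  1.63082813e-03]), 'force': array([-0.65457699,  0.41497994,  0.62984206]), 'moment': array([-0.01170231, -0.01849114, -0.03136979]), 'gripper_force': 0.0, 'opening': 1.000211792939407}
```

View pics/top.png

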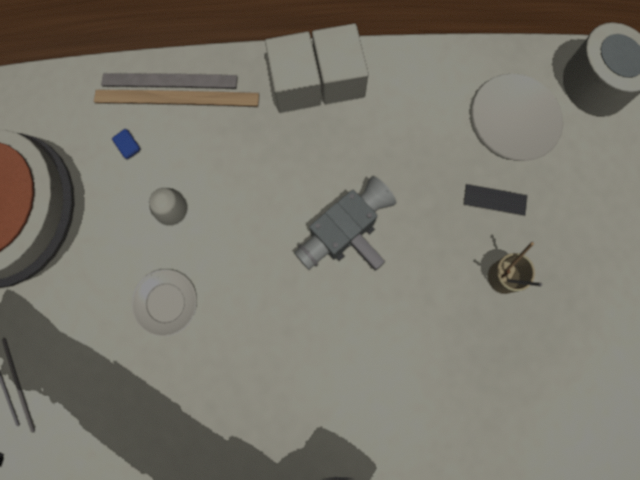

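View pics/scene.png

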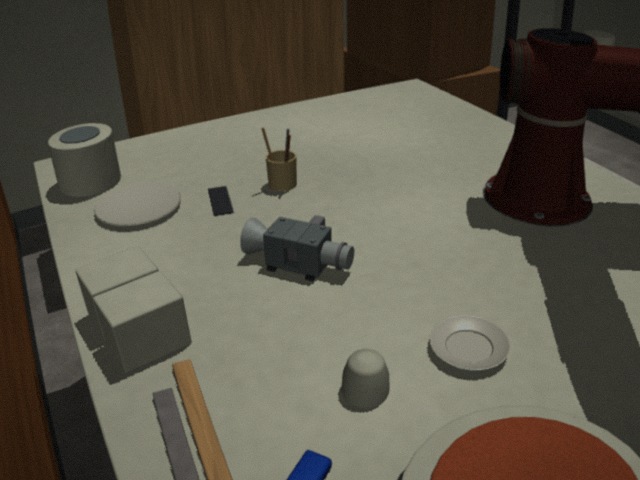

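The top view shows the valve at (342,222). Its bar sticks out toward (380,265), the hood is at (378,193) and the pipe stub at (308,255). The scene view agrees, with the bar on the far side near (318,222). Next I measure these points.

```bash
cat > m.py <<'E'
from h import *
c=cap('top');P=cloud(c);b=cap('scene');Q=cloud(b)
def near(P):
    return P[(abs(P[...,0]-.40)<.2)&(abs(P[...,1])<.2)] 
ctr=plane(c,[(342,222)],.076)[0];print('ctr',ctr)
for P_,n in((P,'top'),(Q,'scene')):
    f=P_.reshape(-1,3);f=f[np.linalg.norm(f[:,:2]-ctr[:2],axis=1)<.2]
    t=f[(f[:,2]>.068)&(f[:,2]<.09)]
    r=cv2.minAreaRect(t[:,:2].astype(np.float32)*1000)
    print(n,len(t),np.median(t[:,2]),r, t.mean(0))
    print('bench z',np.median(f[f[:,2]<.012][:,2]))
px=[(383,258),(374,269),(352,240)]
print('bar z50',plane(c,px,.05).round(4).tolist())
print('bar depth',depth(c,[(372,258),(366,250),(378,262)]).round(4).tolist())
im=cv2.cvtColor(c['img'],cv2.COLOR_RGB2BGR)[160:300,270:420]
cv2.imwrite('pics/crop.png',cv2.resize(im,None,fx=5,fy=4.28 and 5,interpolation=2)[:600])
s=cv2.cvtColor(b['img'],cv2.COLOR_RGB2BGR)[200:290,230:365]
E
python3 m.py
```

```text
ctr [ 0.59463106 -0.03697764  0.076     ]
top 2408 0.0753244606590639 ((613.6279296875, -59.401580810546875), (70.79338073730469, 159.83401489257812), 38.815635681152344) [ 0.60135951 -0.04515221  0.07519779]
bench z -0.0004372781587125285
scene 1527 0.07621192888421258 ((614.2389526367188, -57.42198181152344), (75.26496887207031, 162.57232666015625), 38.14429473876953) [ 0.60609401 -0.03845133  0.07559888]
bench z 0.0003486092900949478
bar z50 [[0.5284, -0.1103, 0.05], [0.5087, -0.0922, 0.05], [0.5654, -0.0547, 0.05]]
bar depth [[0.5292, -0.0896, 0.0518], [0.5455, -0.0798, 0.048], [0.5209, -0.1001, 0.053]]
```

View pics/crop.png

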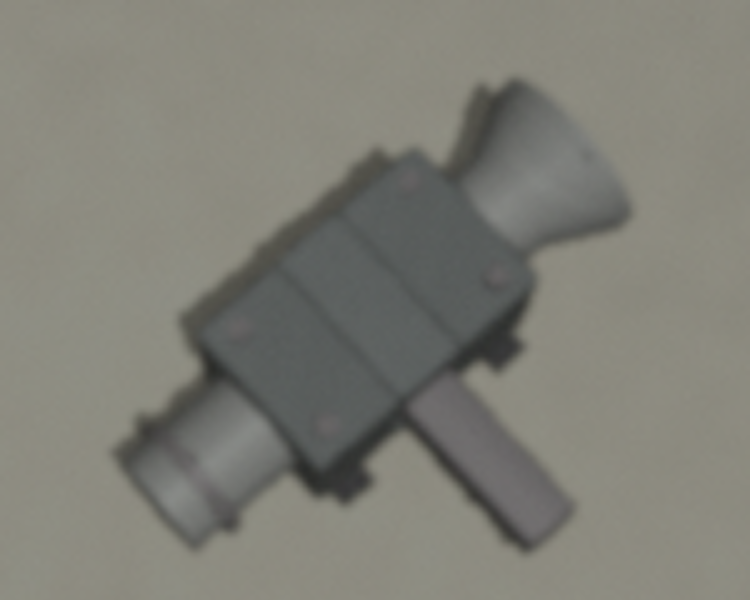

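```bash
cat > g.py <<'E'
from h import *
c=cap('top')
q=lambda L:[(270+u/5-.4,160+v/5-.4) for u,v in L]
k=plane(c,q([(415,150),(535,275),(318,470),(200,340)]),.076)
e=plane(c,q([(575,508),(528,552)]),.05)
C=k.mean(0)[:2]; ux=(k[0]+k[3]-k[1]-k[2])[:2]; ux/=np.linalg.norm(ux)
uyv=(k[2]+k[3]-k[0]-k[1])[:2]; uyv/=np.linalg.norm(uyv)
print('C',C,'sides',[np.linalg.norm(k[i]-k[(i+1)%4]).round(4) for i in range(4)],'dot',ux@uyv)
a=np.arctan2(ux[1],ux[0]); a2=np.arctan2(uyv[1],uyv[0])-np.pi/2
print('yaw deg',np.degrees([a,a2]))
E=e.mean(0)[:2]; d=C-E; print('rear',E,'dist',np.linalg.norm(d),'barwidth',np.linalg.norm(e[0]-e[1]),'line yaw',np.degrees(np.arctan2(d[1],d[0])))
T=env.sense();Rt=cv2.Rodrigues(T['tcp_rot'])[0];print(Rt.round(3))
d/=np.linalg.norm(d)
for z,s in((.15,-.03),(.04,-.03)):
    print((Rt.T@(np.r_[E+s*d,z]-T['tool_pos'])*1000).round(1))
for s in (0.02,.1): # world target of TCP
    print(np.r_[E+s*d])
E
python3 g.py
```

```text
C [ 0.59618439 -0.03913233] sides [np.float64(0.0648), np.float64(0.108), np.float64(0.0646), np.float64(0.1073)] dot -0.004567763339818235
yaw deg [39.208178   39.46989247]
rear [ 0.51449163 -0.10353649] dist 0.10402693052025959 barwidth 0.024203708739541616 line yaw 38.25120496129925
[[-0.924  0.382 -0.   ]
 [ 0.382  0.924 -0.   ]
 [ 0.    -0.001 -1.   ]]
[-500.4 -525.3   81.2]
[-500.4 -525.2  191.2]
[ 0.53019771 -0.09115428]
[ 0.59302202 -0.04162544]
```

Call:
carry_out(xyz=[[-40,-40,7],[-80,-84,13],[-120,-126,20],[-160,-168,26],[-200,-210,32],[-240,-252,39],[-280,-294,45],[-320,-336,52],[-360,-378,58],[-400,-420,65],[-440,-462,71],[-480,-504,78]], rotation=[[0,0,-5],[0,0,-10],[0,0,-15],[0,0,-20],[0,0,-25],[0,0,-30],[0,0,-35],[0,0,-40],[0,0,-45],[0,0,-50],[0,0,-55],[0,0,-61.5]], claw=[0,0,0,0,0,0,0,0,0,0,0,0])

```text
time: 1.45
tool_pos: [0.4447, -0.0037, 0.1647]
tcp_rot: [-1.055, 2.958, -0.001]
force: [0.9, 1.2, 0.6]
opening: 0.0
gripper_force: 0.0
```

Call:
carry_out(xyz=[[0,0,0],[0,0,0],[0,0,0]], rotation=[[0,0,0],[0,0,0],[0,0,0]], claw=[0,0,0])

```text
time: 1.75
tool_pos: [0.444, -0.0008, 0.1648]
tcp_rot: [1.049, -2.961, -0.001]
force: [0.5, -0.2, 0.4]
opening: -0.0
gripper_force: 0.0
```

```bash
cat > w.py <<'E'
from h import *
import sys
# world target (along valve axis s from C, y offset, z) -> tool shift
C=np.array([.5962,-.0391]); yaw=np.radians(float(sys.argv[1]))
u=np.array([np.cos(yaw),np.sin(yaw)]); v=np.array([-u[1],u[0]])
T=env.sense();Rt=cv2.Rodrigues(T['tcp_rot'])[0];p=T['tool_pos']
print('t',T['time'],'p',p.round(4),'valve frame',((p[:2]-C)@u*1000).round(1),((p[:2]-C)@v*1000).round(1),'tooly yaw',np.degrees(np.arctan2(Rt[1,1],Rt[0,1])).round(2),'F',T['force'].round(1),(T['force'][:2]@u).round(2),'op',T['opening'])
for a in sys.argv[2:]:
    s,y,z=map(float,a.split(','))
    print(a,(Rt.T@(np.r_[C+s/1000*u+y/1000*v,z/1000]-p)*1000).round(1))
E
python3 w.py 39 -140,0,150 -140,0,32
python3 -c "
from h import *
cap('wrist','wr1.png')"
```

```text
t 1.75 p [ 0.444  -0.0008  0.1648] valve frame -94.2 125.5 tooly yaw 129.02 F [ 0.5 -0.2  0.4] 0.29 op -0.00047837892864557033
-140,0,150 [  45.9 -125.5   14.7]
-140,0,32 [  45.9 -125.6  132.7]
```

View pics/wr1.png

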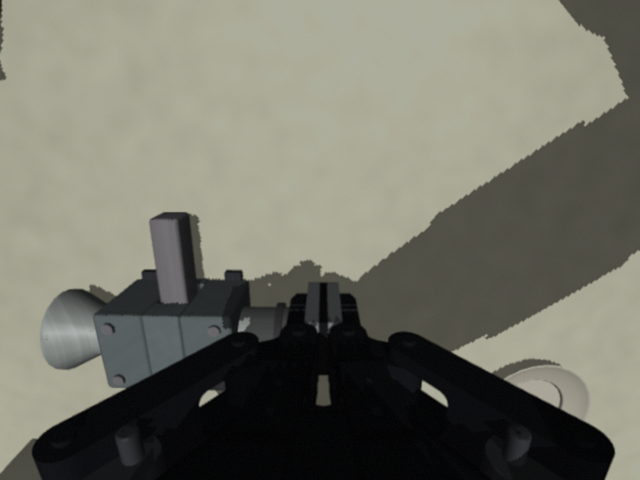

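The wrist view shows the bar from (170,215) down to the box face at (177,302). The shut fingers are at (322,300). I move on to the spot behind the bar's end and measure again there.

Call:
carry_out(xyz=[[17,-46,5],[34,-92,10],[46,-125.5,15],[46,-125.5,15],[46,-125.5,15]], rotation=[[0,0,0],[0,0,0],[0,0,0],[0,0,0],[0,0,0]], claw=[0,0,0,0,0])

```text
time: 2.3
tool_pos: [0.4876, -0.127, 0.1496]
tcp_rot: [1.05, -2.961, -0.001]
force: [0.4, -0.0, 0.0]
opening: 0.001
gripper_force: 0.0
```

```bash
python3 w.py 39 -140,0,32
python3 -c "
from h import *
c=cap('wrist','wr2.png');print(c['eye'],R(c).round(2).tolist())"
```

```text
t 2.3 p [ 0.4876 -0.127   0.1496] valve frame -139.7 0.0 tooly yaw 129.06 F [ 0.4 -0.   0. ] 0.33 op 0.0012031365077696545
-140,0,32 [ 3.000e-01 -1.000e-01  1.176e+02]
[ 0.4311271  -0.17402934  0.29316571] [[-0.63, -0.74, -0.22], [0.78, -0.6, -0.18], [0.0, -0.29, 0.96]]
```

View pics/wr2.png

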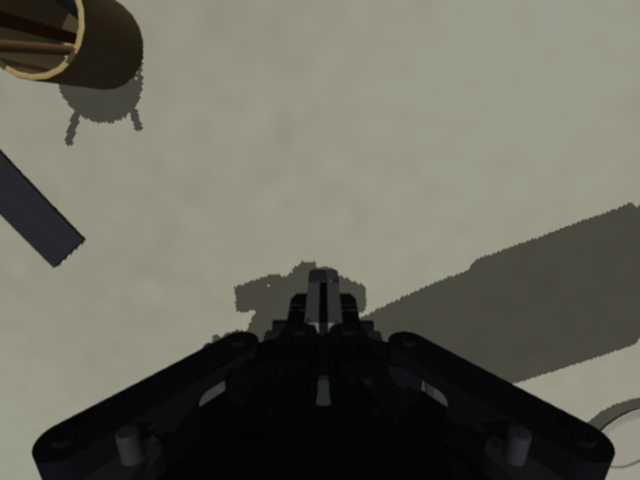

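The valve is now behind the gripper in this view, so only the empty bench shows. I cross-check the axis from the first wrist picture, using the camera's fixed mounting on the tool.

Run:
```python
from h import *
c=cap('wrist');T=env.sense();Rt=cv2.Rodrigues(T['tcp_rot'])[0]
o=Rt.T@(np.array(c['eye'])-T['tool_pos']);Rc=Rt.T@R(c)
R1=cv2.Rodrigues(np.array([1.049,-2.961,-.001]))[0]
c['eye']=np.array([.444,-.0008,.1648])+R1@o;c['rotation']=R1@Rc
g=cv2.imread('pics/wr1.png',0).astype(int)
L=[];Rr=[]
for v in range(230,280,8):
    r=cv2.GaussianBlur(g[v:v+1,130:215].astype(np.float32),(3,1),0)[0];d=np.diff(r)
    print(v,[(130+i,int(d[i])) for i in np.where(abs(d)>7)[0]])
print(v,'col', [(y,g[y,168]) for y in range(206,222)])
np.savez('c1.npz',**{k:np.array(c[k]) for k in('eye','rotation','camera_matrix','distortion')})
```

```text
230 [(np.int64(148), -13), (np.int64(149), -23), (np.int64(150), -17), (np.int64(175), -9), (np.int64(176), -12), (np.int64(177), -16), (np.int64(178), -16), (np.int64(179), -10), (np.int64(189), 13), (np.int64(190), 18), (np.int64(191), 12), (np.int64(196), 13), (np.int64(197), 27), (np.int64(198), 27), (np.int64(199), 14)]
238 [(np.int64(149), -12), (np.int64(150), -23), (np.int64(151), -19), (np.int64(176), -10), (np.int64(177), -12), (np.int64(178), -15), (np.int64(179), -16), (np.int64(180), -11), (np.int64(190), 14), (np.int64(191), 17), (np.int64(192), 12), (np.int64(198), 10), (np.int64(199), 26), (np.int64(200), 30), (np.int64(201), 16)]
246 [(np.int64(150), -8), (np.int64(151), -20), (np.int64(152), -22), (np.int64(153), -9), (np.int64(177), -9), (np.int64(178), -13), (np.int64(179), -15), (np.int64(180), -16), (np.int64(181), -11), (np.int64(191), 15), (np.int64(192), 18), (np.int64(193), 11), (np.int64(198), 18), (np.int64(199), 32), (np.int64(200), 25), (np.int64(201), 9)]
254 [(np.int64(152), -20), (np.int64(153), -26), (np.int64(154), -12), (np.int64(178), -9), (np.int
[... 1089 characters left out ...]
(155), 9), (np.int64(156), 17), (np.int64(157), 17), (np.int64(158), 9), (np.int64(181), -8), (np.int64(182), -14), (np.int64(183), -19), (np.int64(184), -17), (np.int64(185), -10), (np.int64(195), 12), (np.int64(196), 10), (np.int64(203), 8), (np.int64(204), 13), (np.int64(205), 15), (np.int64(208), 14), (np.int64(209), 19), (np.int64(211), -8)]
278 col [(206, np.int64(165)), (207, np.int64(164)), (208, np.int64(165)), (209, np.int64(165)), (210, np.int64(166)), (211, np.int64(150)), (212, np.int64(79)), (213, np.int64(41)), (214, np.int64(44)), (215, np.int64(46)), (216, np.int64(48)), (217, np.int64(51)), (218, np.int64(56)), (219, np.int64(74)), (220, np.int64(96)), (221, np.int64(105))]
```

Run:
```python
from h import *
c=dict(np.load('c1.npz'))
P=plane(c,[(149.7,230),(157,278),(178,230),(184,278),(168,219.3)],.05)[:,:2]
for i in(0,2):
    d=P[i+1]-P[i];print(np.degrees(np.arctan2(d[1],d[0])))
C=np.array([.5962,-.0391])
for yaw in(38.5,39,39.5):
    y=np.radians(yaw);u=np.array([np.cos(y),np.sin(y)]);v=np.array([-u[1],u[0]])
    print(yaw,((P-C)@u*1000).round(1),((P-C)@v*1000).round(1))
print(plane(c,[(168,219.3)],.05))
```

```text
38.97850633734488
38.82027122282791
38.5 [ -94.7  -53.8  -94.9  -54.1 -103.5] [-12.6 -12.2  10.2  10.4   3.2]
39 [ -94.9  -53.9  -94.8  -54.  -103.5] [-11.7 -11.8  11.   10.9   4.1]
39.5 [ -95.   -54.   -94.7  -53.9 -103.4] [-10.9 -11.3  11.8  11.3   5. ]
[[ 0.51319888 -0.10101266  0.05      ]]
```

Call:
carry_out(xyz=[[0,0,40],[0,0,80],[0,0,110],[0,0,117],[-6,0,117],[-12,0,117],[-18,0,117],[-21,0,117],[-24,0,117],[-27,0,117],[-30,0,117],[-33,0,117]], rotation=[[0,0,0],[0,0,0],[0,0,0],[0,0,0],[0,0,0],[0,0,0],[0,0,0],[0,0,0],[0,0,0],[0,0,0],[0,0,0],[0,0,0]], claw=[0,0,0,0,0,0,0,0,0,0,0,0])

```text
time: 3.6
tool_pos: [0.5135, -0.1075, 0.033]
tcp_rot: [1.049, -2.961, 0.001]
force: [-2.1, -3.6, 3.2]
opening: -0.0
gripper_force: 2.1
```

```bash
python3 w.py 38.9 -52,-0.4,32
python3 - <<'E'
from h import *
c=cap('top');f=cloud(c).reshape(-1,3)
C=np.array([.5962,-.0391])
cv2.imwrite('pics/t2.png',cv2.cvtColor(c['img'],cv2.COLOR_RGB2BGR))
E
```

```text
t 3.6 p [ 0.5135 -0.1075  0.033 ] valve frame -107.3 -1.3 tooly yaw 129.02 F [-2.1 -3.6  3.2] -3.92 op -6.814059954265258e-05
-52,-0.4,32 [-55.3   0.8   0.9]
```

Call:
carry_out(xyz=[[-4,0,0],[-9,0,0],[-14,0,0],[-19,0,0],[-24,0,0],[-29,0,0],[-34,0,0],[-38,0,0]], rotation=[[0,0,0],[0,0,0],[0,0,0],[0,0,0],[0,0,0],[0,0,0],[0,0,0],[0,0,0]], claw=[0,0,0,0,0,0,0,0])

```text
time: 4.45
tool_pos: [0.5432, -0.0831, 0.0327]
tcp_rot: [-1.05, 2.961, -0.001]
force: [-1.0, -5.3, 1.1]
opening: -0.0
gripper_force: 2.1
```

```bash
python3 w.py 38.9 -52,-0.4,32
python3 - <<'E'
from h import *
c=cap('top');cv2.imwrite('pics/t3.png',cv2.resize(cv2.cvtColor(c['img'],cv2.COLOR_RGB2BGR)[150:290,260:430],None,fx=4,fy=4))
E
```

```text
t 4.45 p [ 0.5432 -0.0831  0.0327] valve frame -68.9 -1.0 tooly yaw 129.05 F [-1.  -5.3  1.1] -4.07 op -0.0004136505070028852
-52,-0.4,32 [-16.9   0.5   0.7]
```

View pics/t3.png

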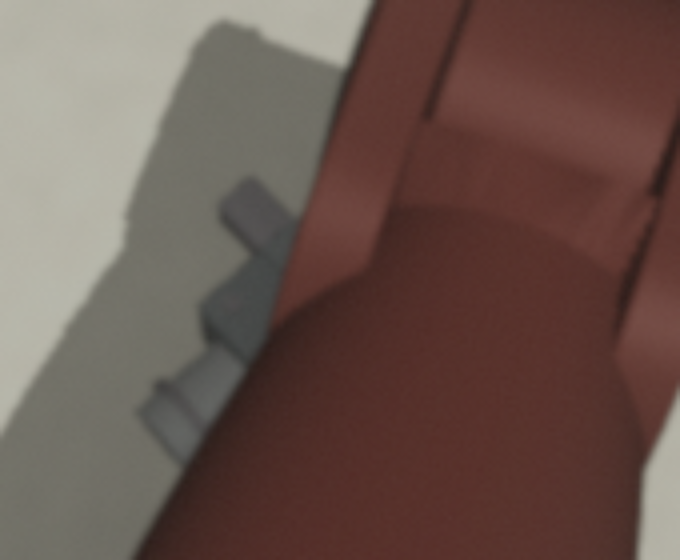

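Bar front shows at crop (238,195), emerging from the box's +x face. The pipe stub end is at (140,410), unmoved. I push a little further, then back off and rise.

Call:
carry_out(xyz=[[-5,0,0],[-10,0,0],[-15,0,0],[-15,0,0],[-5,0,0],[15,0,0],[20,0,-40],[20,0,-80],[20,0,-110],[20,0,-110]], rotation=[[0,0,0],[0,0,0],[0,0,0],[0,0,0],[0,0,0],[0,0,0],[0,0,0],[0,0,0],[0,0,0],[0,0,0]], claw=[0,0,0,0,0,0,0,0,0,0])

```text
time: 5.5
tool_pos: [0.5291, -0.0968, 0.1475]
tcp_rot: [-1.048, 2.956, -0.006]
force: [0.5, -0.0, -0.1]
opening: 0.002
gripper_force: 0.0
```

```bash
python3 w.py 38.9 -60,120,150 40,120,150 67,0,150
```

```text
t 5.5 p [ 0.5291 -0.0968  0.1475] valve frame -88.5 -2.7 tooly yaw 129.05 F [ 0.5 -0.  -0.1] 0.37 op 0.002196498311986868
-60,120,150 [-28.8 122.7  -3.1]
40,120,150 [-128.8  122.4   -2.7]
67,0,150 [-155.5    2.3   -1.9]
```

Call:
carry_out(xyz=[[-45,2,0],[-90,2,0],[-135,2,0],[-180,2,0],[-220,2,0],[-238,2,0],[-238,2,0],[-238,2,0]], rotation=[[0,0,0],[0,0,0],[0,0,0],[0,0,0],[0,0,0],[0,0,0],[0,0,0],[0,0,0]], claw=[0,0,50,50,50,50,50,50])

```text
time: 6.3
tool_pos: [0.71, 0.0556, 0.1415]
tcp_rot: [1.05, -2.959, -0.002]
force: [-0.7, -0.6, -0.0]
opening: 0.586
gripper_force: 0.0
```

```bash
python3 w.py 38.9 67,0,150
python3 - <<'E'
from h import *
c=cap('wrist','wr3.png')
np.savez('c3.npz',**{k:np.array(c[k]) for k in('eye','rotation','camera_matrix','distortion')})
E
```

```text
t 6.3 p [0.71   0.0556 0.1415] valve frame 148.1 2.2 tooly yaw 129.08 F [-0.7 -0.6 -0. ] -0.95 op 0.5855748874433786
67,0,150 [81.1 -2.  -8.4]
```

View pics/wr3.png

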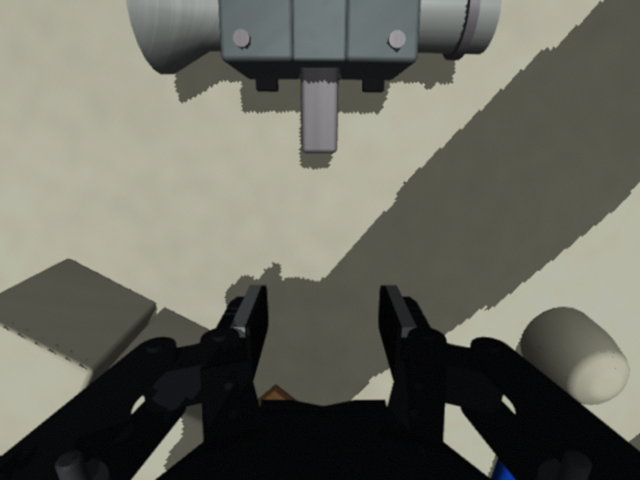

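The wrist view shows the bar sticking out of the +x face, with edges at columns 302 and 338, its front end at row 151 and the box face near row 66. The open fingers straddle column 323.

Run:
```python
from h import *
c=dict(np.load('c3.npz'));g=cv2.imread('pics/wr3.png',0)
for v in(90,110,130,142):
    d=np.diff(cv2.GaussianBlur(g[v:v+1,285:355].astype(np.float32),(3,1),0)[0]);print(v,[(285+int(i),int(d[i])) for i in np.where(abs(d)>12)[0]])
print([int(x) for x in g[140:160,320]])
C=np.array([.5962,-.0391]);y=np.radians(38.9);u=np.array([np.cos(y),np.sin(y)]);v=np.array([-u[1],u[0]])
P=plane(c,[(301.5,90),(302,142),(336.5,90),(336.5,142),(320,151)],.05)[:,:2]-C
print((P@u*1000).round(1),(P@v*1000).round(1))
P=plane(c,[(220,62),(418,62),(293.5,30),(346,30)],.076)[:,:2]-C
print((P@u*1000).round(1),(P@v*1000).round(1))
```

```text
90 [(302, 17), (303, 15), (335, -17), (336, -17)]
110 [(294, -15), (302, 17), (303, 16), (335, -17), (336, -17)]
130 [(298, -19), (299, -35), (300, -32), (302, 12), (303, 16), (336, 20), (337, 29), (338, 17)]
142 [(298, -15), (299, -35), (300, -37), (301, -12), (302, 12), (303, 17), (336, 28), (337, 26)]
[124, 123, 125, 124, 124, 123, 124, 124, 124, 109, 91, 70, 55, 66, 80, 83, 84, 83, 82, 83]
[48.7 80.9 48.6 80.8 86.7] [-12.5 -12.6   9.7  10.1  -0.7]
[36.6 36.3 20.6 20.5] [-56.3  54.1 -15.   13.6]
```

Call:
carry_out(xyz=[[40,-2,0],[80,-3.4,0],[80,-3.4,0],[80,-3.4,0]], rotation=[[0,0,0],[0,0,0],[0,0,0],[0,0,0]], claw=[50,50,50,50])

```text
time: 6.75
tool_pos: [0.6498, 0.0014, 0.143]
tcp_rot: [-1.047, 2.962, 0.0]
force: [-0.3, 0.1, 0.3]
opening: 0.586
gripper_force: 0.0
```

```bash
python3 w.py 38.9 68,-1.2,20
```

```text
t 6.75 p [0.6498 0.0014 0.143 ] valve frame 67.2 -2.1 tooly yaw 128.93 F [-0.3  0.1  0.3] -0.19 op 0.5864265310344494
68,-1.2,20 [ -0.7   0.9 123. ]
```

Call:
carry_out(xyz=[[-1,1,40],[-1,1,80],[-1,1,105],[-1,1,115],[-1,1,122],[-1,1,122],[-1,1,122]], rotation=[[0,0,0],[0,0,0],[0,0,0],[0,0,0],[0,0,0],[0,0,0],[0,0,0]], claw=[50,50,50,50,50,50,50])

```text
time: 7.45
tool_pos: [0.6522, 0.0039, 0.0225]
tcp_rot: [-1.049, 2.959, -0.002]
force: [-0.2, 0.1, 1.0]
opening: 0.582
gripper_force: 0.0
```

```bash
python3 w.py 38.9 68,-1.2,20;python3 - <<'E'
from h import *
c=cap('wrist');g=cv2.cvtColor(c['img'],cv2.COLOR_RGB2BGR);cv2.imwrite('pics/wr4.png',g)
E
```

```text
t 7.45 p [0.6522 0.0039 0.0225] valve frame 70.6 -1.7 tooly yaw 129.06 F [-0.2  0.1  1. ] -0.05 op 0.5823647597073103
68,-1.2,20 [2.6 0.5 2.4]
```

View pics/wr4.png

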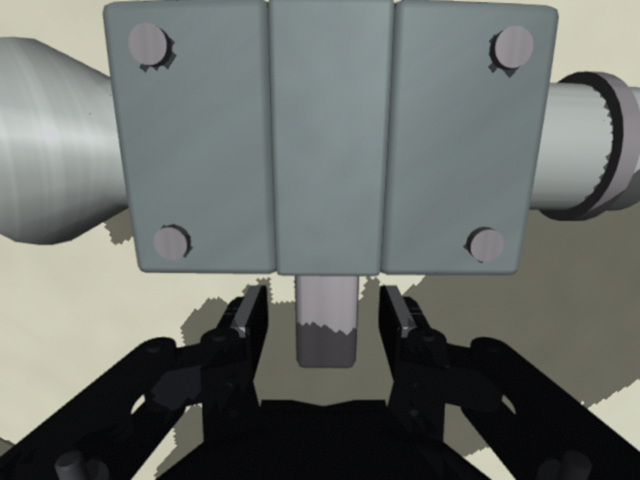

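The bar lies between the fingers at columns 297–357 (centre 327), and the finger midpoint is at 323. I shift about 1.2 mm in tool +y and close softly.

Call:
carry_out(xyz=[[1,1.2,2],[1,1.2,2],[1,1.2,2],[1,1.2,2],[1,1.2,2],[1,1.2,2],[1,1.2,2],[1,1.2,2],[1,1.2,2]], rotation=[[0,0,0],[0,0,0],[0,0,0],[0,0,0],[0,0,0],[0,0,0],[0,0,0],[0,0,0],[0,0,0]], claw=[50,45,40,36,32,30,28,26,25], newtons=20)

```text
time: 8.4
tool_pos: [0.6497, 0.0041, 0.0188]
tcp_rot: [-1.05, 2.961, -0.001]
force: [1.8, -1.7, -0.6]
opening: 0.293
gripper_force: 1.0
```

```bash
python3 w.py 38.9
```

```text
t 8.4 p [0.6497 0.0041 0.0188] valve frame 68.8 0.0 tooly yaw 129.04 F [ 1.8 -1.7 -0.6] 0.34 op 0.2933718146077145
```

Call:
carry_out(xyz=[[0,-0.6,0],[0,-0.6,0],[0,-0.6,0],[0,-0.6,0],[0,-0.6,0]], rotation=[[0,0,0],[0,0,0],[0,0,0],[0,0,0],[0,0,0]], claw=[24,22,20,18,18], newtons=40)

```text
time: 8.9
tool_pos: [0.65, 0.0037, 0.019]
tcp_rot: [-1.05, 2.961, -0.001]
force: [-0.2, -1.6, 3.4]
opening: 0.278
gripper_force: 39.4
```

```bash
python3 w.py 38.9
```

```text
t 8.9 p [0.65   0.0037 0.019 ] valve frame 68.8 -0.5 tooly yaw 129.04 F [-0.2 -1.6  3.4] -1.16 op 0.2780002222998753
```

Call:
carry_out(xyz=[[-2,0,0],[-4,0,0],[-6,0,0],[-8,0,0],[-10,0,0],[-12,0,0],[-14,0,0]], rotation=[[0,0,0],[0,0,0],[0,0,0],[0,0,0],[0,0,0],[0,0,0],[0,0,0]], claw=[18,18,18,18,18,18,18])

```text
time: 9.6
tool_pos: [0.6609, 0.0125, 0.0189]
tcp_rot: [1.05, -2.961, 0.001]
force: [-2.1, -4.3, 5.4]
opening: 0.274
gripper_force: 39.7
```

```bash
python3 w.py 38.9
```

```text
t 9.6 p [0.6609 0.0125 0.0189] valve frame 82.7 -0.5 tooly yaw 129.04 F [-2.1 -4.3  5.4] -4.35 op 0.2743648011482335
```

Call:
carry_out(xyz=[[-1,0,-0.3],[-2,0,-0.3],[-3,0,-0.3],[-4,0,-0.3],[-4,0,-0.3]], rotation=[[0,0,0],[0,0,0],[0,0,0],[0,0,0],[0,0,0]], claw=[18,18,18,18,18])

```text
time: 10.1
tool_pos: [0.664, 0.015, 0.019]
tcp_rot: [-1.05, 2.961, -0.001]
force: [0.3, -4.8, 1.7]
opening: 0.275
gripper_force: 39.4
```

Call:
carry_out(xyz=[[-1,0,0],[-2,0,0],[-2,0,0]], rotation=[[0,0,0],[0,0,0],[0,0,0]], claw=[18,18,18])

```text
time: 10.4
tool_pos: [0.6655, 0.0162, 0.0189]
tcp_rot: [-1.05, 2.961, -0.001]
force: [-0.8, -4.2, 2.5]
opening: 0.28
gripper_force: 39.4
```

Call:
carry_out(xyz=[[-1,0,0],[-2,0,0],[-2,0,0]], rotation=[[0,0,0],[0,0,0],[0,0,0]], claw=[18,18,18])

```text
time: 10.7
tool_pos: [0.6671, 0.0175, 0.019]
tcp_rot: [-1.05, 2.961, -0.001]
force: [0.1, -4.5, 2.8]
opening: 0.277
gripper_force: 39.4
```

Call:
carry_out(xyz=[[-1,0,0],[-2,0,0],[-2,0,0]], rotation=[[0,0,0],[0,0,0],[0,0,0]], claw=[18,18,18])

```text
time: 11.0
tool_pos: [0.6686, 0.0187, 0.0189]
tcp_rot: [-1.05, 2.961, -0.001]
force: [-0.6, -5.2, 2.9]
opening: 0.276
gripper_force: 39.4
```

Call:
carry_out(xyz=[[-1,0,0],[-2,0,0],[-2,0,0]], rotation=[[0,0,0],[0,0,0],[0,0,0]], claw=[18,18,18])

```text
time: 11.3
tool_pos: [0.6702, 0.0199, 0.0189]
tcp_rot: [-1.05, 2.961, -0.001]
force: [0.3, -4.1, 3.3]
opening: 0.275
gripper_force: 39.4
```

```bash
python3 w.py 38.9
```

```text
t 11.3 p [0.6702 0.0199 0.0189] valve frame 94.6 -0.5 tooly yaw 129.04 F [ 0.3 -4.1  3.3] -2.3 op 0.27454537805649026
```

Call:
carry_out(xyz=[[-1,0,0],[-2,0,0],[-2,0,0]], rotation=[[0,0,0],[0,0,0],[0,0,0]], claw=[18,18,18])

```text
time: 11.6
tool_pos: [0.6717, 0.0212, 0.0189]
tcp_rot: [-1.05, 2.961, -0.001]
force: [-0.1, -5.8, 1.9]
opening: 0.273
gripper_force: 39.4
```

```bash
python3 w.py 38.9
```

```text
t 11.6 p [0.6717 0.0212 0.0189] valve frame 96.6 -0.5 tooly yaw 129.04 F [-0.1 -5.8  1.9] -3.75 op 0.2729991304057313
```

Call:
carry_out(xyz=[[-1,0,0],[-2,0,0],[-2,0,0]], rotation=[[0,0,0],[0,0,0],[0,0,0]], claw=[18,18,18])

```text
time: 11.9
tool_pos: [0.6722, 0.0216, 0.0188]
tcp_rot: [1.048, -2.959, 0.002]
force: [-6.2, -10.4, 6.0]
opening: 0.276
gripper_force: 39.7
```

```bash
python3 w.py 38.9
```

```text
t 11.9 p [0.6722 0.0216 0.0188] valve frame 97.3 -0.5 tooly yaw 129.0 F [ -6.2 -10.4   6. ] -11.41 op 0.27643632803906854
```

Force rose from 4 to 11 N and the tool moved only 0.7 of 2 mm, so the bar is at its stop. I ease off slightly, release and rise.

Call:
carry_out(xyz=[[0.5,0,0],[0.5,0,0],[0.5,0,0],[0.5,0,0],[0.5,0,0],[0.5,0,0],[0.5,0,-20],[0.5,0,-50],[0.5,0,-85],[0.5,0,-120],[0.5,0,-120]], rotation=[[0,0,0],[0,0,0],[0,0,0],[0,0,0],[0,0,0],[0,0,0],[0,0,0],[0,0,0],[0,0,0],[0,0,0],[0,0,0]], claw=[24,32,40,50,50,50,50,50,50,50,50])

```text
time: 13.0
tool_pos: [0.6756, 0.0222, 0.1454]
tcp_rot: [-1.048, 2.953, -0.006]
force: [1.2, 0.1, 1.4]
opening: 0.585
gripper_force: 0.0
```

Call:
carry_out(xyz=[[-25,0,0],[-50,0,0],[-75,0,0],[-75,0,0],[-75,0,0]], rotation=[[0,0,0],[0,0,0],[0,0,0],[0,0,0],[0,0,0]], claw=[50,50,50,50,50])

```text
time: 13.5
tool_pos: [0.7307, 0.07, 0.138]
tcp_rot: [1.051, -2.959, -0.001]
force: [-0.1, -0.8, 0.4]
opening: 0.588
gripper_force: 0.0
```

```bash
python3 w.py 38.9
python3 - <<'E'
from h import *
c=cap('wrist','wr5.png')
np.savez('c5.npz',**{k:np.array(c[k]) for k in('eye','rotation','camera_matrix','distortion')})
E
```

```text
t 13.5 p [0.7307 0.07   0.138 ] valve frame 173.1 0.4 tooly yaw 129.09 F [-0.1 -0.8  0.4] -0.61 op 0.5880345268232458
```

View pics/wr5.png

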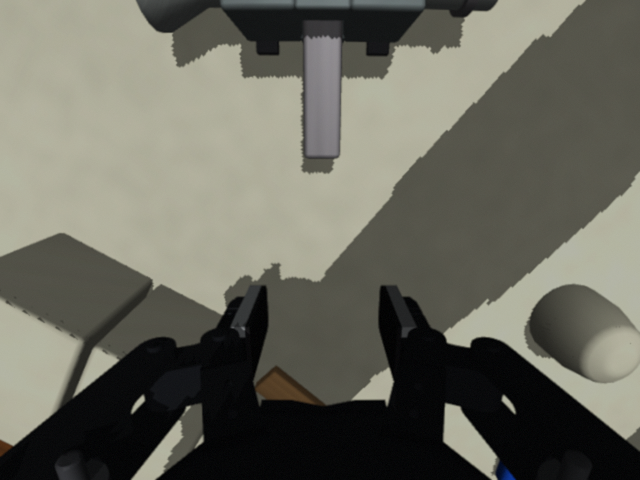

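The bar's front end is at (321,156). The feet ends are at (267,53) and (377,54), and the fingers are clear. I compare the box's place with the earlier view.

Run:
```python
from h import *
C=np.array([.5962,-.0391]);y=np.radians(38.9);u=np.array([np.cos(y),np.sin(y)]);v=np.array([-u[1],u[0]])
for f,feet,fr in(('c3',[(267,90),(373,90)],(320,151)),('c5',[(267.5,54),(377,54)],(321,155.5))):
    c=dict(np.load(f+'.npz'))
    for px,z in((feet,.004),([fr],.05)):
        P=plane(c,px,z)[:,:2]-C;print(f,(P@u*1000).round(1),(P@v*1000).round(1))
c=dict(np.load('c5.npz'))
P=plane(c,[(304,60),(304,140),(341.5,60),(339,140)],.05)[:,:2]-C;print((P@u*1000).round(1),(P@v*1000).round(1))
```

```text
c3 [43.5 43.3] [-41.4  39.2]
c3 [86.7] [-0.7]
c5 [44.  43.7] [-41.5  38.9]
c5 [114.4] [-1.9]
[ 56.7 104.6  56.6 104.5] [-12.4 -13.   10.6   9.7]
```

```bash
python3 -c "
from rig import env
print(env.close_job())"
```

```text
the job is handed in; nothing more can be done
None
```

The slide bar is through the box and against its end stop, about 79 mm out of the far side; I felt the stop at about 11 N. The bar is released, the box is within about 0.5 mm of where it stood, and the job was handed in at about 14 s.

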